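# Lid the condiment caddy and lift it by its telescoping handle

### The arm

A 6-joint arm with a two-finger parallel gripper is mounted at the origin on the work surface. World frame = base frame: x ahead of the robot, y to its left, z up, the work surface at z = 0. Lengths are in mm, angles in degrees, forces in N, time in s.
With the tool pointing down it reaches from about 275 to 1000 mm from the base axis. Payload 8.4 kg.
Tool frame: the origin (TCP) lies at the very end of the fingers, on their centre line; the grasp point (between the pads) lies 19 mm behind it; z points along the fingers, y is the line along which they close (so a half turn about z gives the same grasp; the last joint's range is limited). The gripper opens to 85 mm and grips with 20 to 120 N. Pads are 22 mm wide; open, the fingers measure 114 mm over their backs; the gripper's body (76 mm by 85 mm) begins 54 mm behind the grasp point. The pads swing forward as they close: fully open they stand 13 mm farther back than shut.
Start: joints at [-0.138, 20.225, 93.587, -0, 66.188, -0.138], TCP at [625.002, -0, 231.281] pointing down, gripper open.
Joint ranges: [-150.9, 150.9], [-52.94, 120.26], [3.33, 152.33], [-74.26, 254.26], [0, 154.13], [-172.89, 172.89]. Speed limits (degrees/s): [127.2, 127.2, 159.86, 180, 180, 180].

### API

Orientations are given as a 3x3 rotation matrix whose columns are the frame's x, y, z axes.
In Python, from workcell import arm gives the robot as it stands.
- The arm moves only by the shell command python3 -m creep 'ROWS' [FORCE]. ROWS is a JSON object whose one key "plan" holds a list of rows, each a list of 3 entries, a list of its own where there are three numbers: the opening, from -1 (shut) to 1 (fully open), then the shift along the tool's x, y, z in units of 40 mm (1.0 is 40 mm), then the turn about the tool's z in rad. In form: {"plan": [[fingers, [tx, ty, tz], turn], ...]}. A call has 1 to 8 rows; each row shifts and turns the commanded pose from where the row before left it, along the tool's axes as they then stand; what a row does not reach is not made up. A row lasts 1/12 s, in which the tool goes at most 41.7 mm and 7.16 degrees, less where a joint would pass 70% of its speed; a pose out of reach is approached as far as the arm can. A call is refused whole if a number of a shift passes 1 or a number of a turn 0.125, either way. A call with a gripper value outside its range is refused whole. The fingers move at their own pace and stop on an object; FORCE is the grip in N (left out, the last holds). Time passes only in rows, so rows that do not move let the fingers close. It gives the time, the measured TCP pose, the force, the opening and the grip force at its end, in the units of the state.
- arm.state(): the state, without advancing time (a new reading comes with each control period).
- arm.snapshot(name): name is "scene" or "side" or "wrist"; returns the picture (384x512x3 uint8, red, green, blue); there is no depth.
- arm.camera_model(name): a dict with "K" (3x3 intrinsics, pixels), "world_to_cam" (4x4, takes a point from world to camera coordinates). Camera axes: x right, y up, looking along -z (the intrinsics and any distortion apply to the point x, -y, -z); pixel columns grow to the right and rows downward; lengths in mm; the calibration is good to about 2 mm. The wrist camera is an equidistant fisheye: a pixel r from the principal point sees the ray r / f radians off the axis. A picture is of the moment at which its call begins: read the wrist's pose just before it. camera_model takes no time and is no camera call; for the wrist camera it gives the pose at the moment of the call.
- arm.finish_job(): hands the job in; it is judged then, once.
The state is a dict: "t": time; "joint_pos": joint angles; "dq": joint speeds; "joint_torque": joint torques, N m; "position": TCP position; "tool_rot": TCP orientation; "force": force on the tool from outside, world axes, zero at the start; "torque": the same for the moment, N m; "grip_width": opening from 0.0 (shut) to 1.0 (fully open); "grip_force": force on a finger pad.
Only numpy, scipy, OpenCV 4.12 (cv2) and the standard library are available. Lean on these libraries where they do the work, as an engineer would, in place of code of your own. Each camera call takes 0.05 s, during which the arm holds its last target. There are 200 camera calls.

### The job

Put each of the two loose steel lids on the canister of the caddy that it fits, plug fully down in the mouth, and let go of it. Then squeeze the caddy's wooden grip together with the button in its side so that the handle unlocks, pull the handle out to its second stop, and lift the caddy level by it about 6 cm clear of the table. Finish holding it still in the air like that, handle fully out, and leave the thali, tumblers, bowl and spoon where they are.

Things in the scene. Friction and masses are not known exactly. Their poses are not given: they have to be found in the camera images.
- caddy: Loose steel caddy, 0.55 kg, on the table: tray 105 (x) by 275 (y) mm, rim 26 mm high. Origin: centre of the underside, z up. Two open canisters are fixed on it, rims 62 mm high: large at y = +95 mm (outer diameter 68, mouth 62), small at y = -95 mm (outer 51, mouth 45). In the middle a telescoping carry handle: 18 mm post up to 102 mm, wooden grip bar on top.
- large_seat (a point): On the large canister's axis, 8 mm below its rim (54 mm above the caddy's underside): where the large lid's origin lies when that lid is fully down.
- small_seat (a point): On the small canister's axis, 8 mm below its rim (54 mm above the caddy's underside): where the small lid's origin lies when that lid is fully down.
- large_lid: Loose steel lid, 50 g, for the large canister. From the bottom up: plug of 57 mm diameter, 8 mm deep; flange of 72 mm diameter, 4 mm thick (8 to 12 mm); round upright knob of 18 mm diameter from 12 to 37 mm. Origin: centre of the plug's underside; z up. It stands on the table on its plug.
- small_lid: Loose steel lid, 35 g, for the small canister. From the bottom up: plug of 40 mm diameter, 8 mm deep; flange of 56 mm diameter, 4 mm thick (8 to 12 mm); round upright knob of 18 mm diameter from 12 to 37 mm. Origin: centre of the plug's underside; z up. It stands on the table on its plug.
- grip (a point): Centre of the dark wooden grip bar on top of the handle: 22 mm thick (caddy x), 64 mm long (caddy y), 25 mm high; with the handle down it lies 117.5 mm above the caddy's underside. It rises with the handle.
- button_face (a point): Centre of the outer face of the steel button in the middle of the grip bar's +x side (caddy x), at the bar's mid height; 12 mm wide (caddy y), 15 mm high. It stands 6 mm out of the bar (17 mm from the bar's centre) and goes in flush; fingers closing along the caddy's x at the middle of the bar press it.
- button (a joint): Travel of the button: 0 out, 0.006 m pressed flush (about 4.5 N, springs back). The handle is locked down until the button is in by about 2.5 mm.
- inner_stage (a joint): Extension of the handle's inner section: 0 in, 0.05 m fully out (the first stop). It comes out first, at 2 to 3 N, and springs back if let go.
- outer_stage (a joint): Extension of the handle's outer section: 0 in, 0.05 m fully out (the second stop). It comes out after the inner one, at about 4 N, and springs back if let go. At the second stop the grip is 100 mm higher over the caddy than at first; pulling further lifts the caddy.
- thali: Empty hammered steel plate, diameter 250, 18 mm high; a bystander. Origin: centre of the underside.
- tumbler_a: Steel tumbler, rim diameter 72, 95 mm high; a bystander. Origin: centre of the underside.
- tumbler_b: Steel tumbler, rim diameter 72, 95 mm high; a bystander. Origin: centre of the underside.
- spoon: Steel serving spoon, 200 mm long, lying along its x; a bystander.
- gravy_bowl: White ceramic bowl, rim diameter 120, 60 mm high; a bystander. Origin: centre of the underside.
There are look-alikes about, which are no part of the job. What is shaped like the small_lid but blue or red is not meant.

How it is judged (in metres and radians):
On the way, in this order (a step that is already met when the one before it is completed fails the run):
1. both lids sit fully down in their own canisters, let go, the handle still down (distance between large_lid and large_seat below 0.005 m and angle between the z axis of each of large_lid, small_lid and the z axis of caddy, either way round below 0.12 rad and distance between small_lid and small_seat below 0.005 m and contact force between the fingers and large_lid below 0.1 N and contact force between the fingers and small_lid below 0.1 N and value of joint each of inner_stage, outer_stage below 0.01 m and height (world z) of caddy below 0.01 m), for 0.2 s.
2. the button is pressed in and both handle sections are out to the second stop (value of joint button above 0.003 m and value of joint each of inner_stage, outer_stage above 0.045 m), for 0.2 s.
At the end, for the whole second after the job is handed in: The fingers hold the handle (over 2 N) with both sections out past 45 of 50 mm; the caddy's underside is 25 to 150 mm above the table, tilted under 0.2 rad, slower than 0.03 m/s, touching no bystander; each lid's origin is within 5 mm of its own seat and square to the caddy within 0.12 rad (value of joint each of inner_stage, outer_stage above 0.045 m and height (world z) of caddy between 0.025 and 0.15 m and angle between caddy's own z axis and vertical below 0.2 rad and linear speed of caddy below 0.03 m/s and contact force between the fingers and caddy above 2 N and distance between large_lid and large_seat below 0.005 m and angle between the z axis of each of large_lid, small_lid and the z axis of caddy, either way round below 0.12 rad and distance between small_lid and small_seat below 0.005 m and contact force between caddy and thali below 0.2 N and contact force between caddy and tumbler_a below 0.2 N and contact force between caddy and tumbler_b below 0.2 N and contact force between caddy and spoon below 0.2 N and contact force between caddy and gravy_bowl below 0.2 N); the arm keeps its last pose, push and grip.
It fails at once if a thali, tumbler, bowl or spoon is shifted by more than 30 mm (distance of any of thali, tumbler_a, tumbler_b, spoon, gravy_bowl from where it was at the start of the episode above 0.03 m).
It fails at once if the caddy is tipped by more than 0.35 rad (angle between caddy's own z axis and vertical above 0.35 rad).
It also fails if it takes over 69 s, if anything falls off the work surface, if the arm or the gripper's body presses on something with over 40 N, if the wrist force passes 120 N, or if a joint passes its speed limit or range.

## Working session

There is one attempt and no reset: what is moved stays moved. The work goes in short steps, Python scripts to look and compute and a shell command to move; the robot and the scene stay as the last step left them, time stands still between calls to the robot, and variables do not carry over. Pictures are saved under pics/ and viewed, at most 10 in all, crops included, and the job is handed in when it is done.

```bash
mkdir -p pics; ls; python3 - <<'E'
from workcell import arm
import cv2,numpy as np
for n in ["scene","side","wrist"]:
    im=arm.snapshot(n); cv2.imwrite(f"pics/{n}0.png",im[:,:,::-1]); m=arm.camera_model(n); print(n,m["K"],np.round(m["world_to_cam"],3).tolist(),[k for k in m])
s=arm.state();print(s["t"],s["position"],np.round(s["tool_rot"],3))
E
```

```text
pics
scene [[381.34011549   0.         263.75211073]
 [  0.         381.34011549 192.00960843]
 [  0.           0.           1.        ]] [[-0.597, 0.802, -0.009, 266.179], [-0.673, -0.494, 0.551, 272.045], [0.438, 0.334, 0.835, -1695.96], [0.0, 0.0, 0.0, 1.0]] ['K', 'world_to_cam']
side [[360.89477166   0.         252.80020989]
 [  0.         360.89477166 187.78888835]
 [  0.           0.           1.        ]] [[0.919, -0.394, -0.02, -435.803], [0.301, 0.666, 0.683, -220.487], [-0.256, -0.634, 0.73, -1068.627], [0.0, 0.0, 0.0, 1.0]] ['K', 'world_to_cam']
wrist [[297.31863964   0.         252.91442821]
 [  0.         297.31863964 190.28352918]
 [  0.           0.           1.        ]] [[1.0, 0.001, 0.0, -623.63], [-0.001, 0.966, -0.26, 34.001], [-0.0, 0.26, 0.966, -378.182], [0.0, 0.0, 0.0, 1.0]] ['K', 'world_to_cam']
0.15 [6.24649196e+02 3.07713266e-03 2.30726719e+02] [[ 0.     1.    -0.001]
 [ 1.    -0.     0.   ]
 [ 0.    -0.001 -1.   ]]
```

View pics/scene0.png

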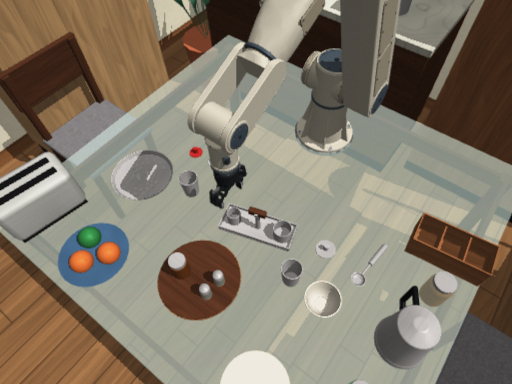

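View pics/side0.png

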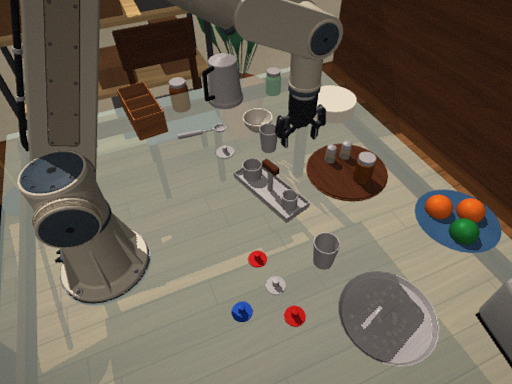

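View pics/wrist0.png

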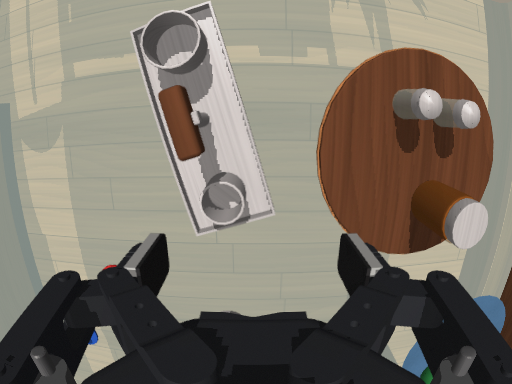

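Side view: white lids at about (225,152), the large one by the bowl, and (275,285), the small one among red and blue look-alikes. Wrist view: large canister mouth at about (174,41), small at (223,198), grip at (181,122), with the button on its right (+x) side.

```bash
cat > h.py <<'E'
from workcell import arm
import numpy as np, cv2
def ray(m,px,fish):
    K=np.array(m["K"]);W=np.array(m["world_to_cam"]);R=W[:3,:3];o=-R.T@W[:3,3]
    d=np.array([(px[0]-K[0,2])/K[0,0],(px[1]-K[1,2])/K[1,1]])
    if fish:
        r=np.linalg.norm(d); v=np.r_[d/r*np.sin(r),np.cos(r)] if r>0 else np.array([0,0,1.])
    else: v=np.r_[d,1]
    return o,R.T@(v*[1,-1,-1])
def onz(name,px,z,m=None):
    o,d=ray(m or arm.camera_model(name),px,name=="wrist"); return (o+d*(z-o[2])/d[2])
def shot(name,f,crop=None,k=1):
    m=arm.camera_model(name); im=arm.snapshot(name)[:,:,::-1].copy(); cv2.imwrite("pics/"+f,im); return m,im
def st():
    s=arm.state(); print("t%.2f"%s["t"],"pos",np.round(s["position"],1),"x",np.round(np.array(s["tool_rot"])[:,0],3),"z",np.round(np.array(s["tool_rot"])[:,2],3),"F",np.round(s["force"],1),"w%.3f gf%.1f"%(s["grip_width"],s["grip_force"])); return s
E
python3 - <<'E'
from h import *
f=lambda a:np.round(a,1)
print("large rim",f(onz("wrist",(174,41),62)),"small rim",f(onz("wrist",(223,198),62)),"grip",f(onz("wrist",(181,122),130)))
for p in [(133,34),(212,3),(273,213),(198,234)]: print("corner",f(onz("wrist",p,26)))
for n,p,z in [("side",(225,152),12),("scene",(325,248),12),("side",(275,285),12),("scene",(290,272),0),("side",(257,259),12),("side",(242,311),12),("side",(325,250),50),("scene",(189,183),50)]: print(n,p,f(onz(n,p,z)))
# white blobs in side
im=cv2.imread("pics/side0.png")
for c in [(225,152),(275,285)]:
    x,y=c; print(im[y-8:y+9:4,x-14:x+15:4].min(2))
E
```

```text
large rim [539.9 145.6  62. ] small rim [590.8 -27.   62. ] grip [563.9  58.7 130. ]
corner [476.8 170.1  26. ]
corner [575.2 201.1  26. ]
corner [648.6 -57.1  26. ]
corner [553.  -86.2  26. ]
side (225, 152) [489.3 303.1  12. ]
scene (325, 248) [488.5 305.9  12. ]
side (275, 285) [ 423.3 -274.6   12. ]
scene (290, 272) [633.7 254.    0. ]
side (257, 259) [ 411.2 -178.7   12. ]
side (242, 311) [ 312.1 -306.9   12. ]
side (325, 250) [ 590.3 -251.8   50. ]
scene (189, 183) [ 584.1 -259.6   50. ]
[[127 123 117 122 123 123 125 123]
 [125 124 171 114 147 174 125 125]
 [125 119 168 127  73 171 119 122]
 [127 124 160 176 161 105 127 131]
 [122 126 118 116 128 127 128 127]]
[[127 126 142 176 168 135 122 125]
 [130 126 176 174 178 170 128 126]
 [128 165 172  84  69 173 152 121]
 [125 121 170 175  82  82 115 120]
 [124 124 122 159 179 124 123 120]]
```

```bash
python3 -m creep '{"plan":[[1,[0,0,0],-0.096],[1,[0,0,0],-0.096],[1,[0,0,0],-0.096],[1,[0.7,-0.09,0.2],0],[1,[0.7,-0.09,0.2],0],[1,[0.7,-0.09,0.2],0],[1,[0.7,-0.09,0.2],0],[1,[0.7,-0.09,0.2],0]]}' 60; python3 -m creep '{"plan":[[1,[0.7,-0.09,0.2],0],[1,[0.7,-0.09,0.2],0],[1,[0.7,-0.09,0.2],0],[1,[0.7,-0.09,0.2],0],[1,[0.7,-0.09,0.2],0],[1,[0.7,-0.09,0.2],0],[1,[0,0,0],0],[1,[0,0,0],0]]}'
python3 - <<'E'
from h import *
st(); m,im=shot("wrist","w1.png")
W=m["world_to_cam"]; 
E
```

```text
t: 0.82
position: [567.1, 130.1, 190.8]
tool_rot: [[-0.284, 0.959, -0.0], [0.959, 0.284, -0.0], [0.0, -0.0, -1.0]]
force: [-0.2, 1.2, 0.3]
grip_width: 1.0
grip_force: 0.0
t: 1.48
position: [498.6, 284.9, 142.6]
tool_rot: [[-0.287, 0.958, -0.001], [0.958, 0.287, -0.001], [-0.0, -0.001, -1.0]]
force: [-0.5, -0.2, -0.3]
grip_width: 0.998
grip_force: 0.0
t1.48 pos [498.6 284.9 142.6] x [-0.287  0.958 -0.   ] z [-0.001 -0.001 -1.   ] F [-0.5 -0.2 -0.3] w0.998 gf0.0
```

View pics/w1.png

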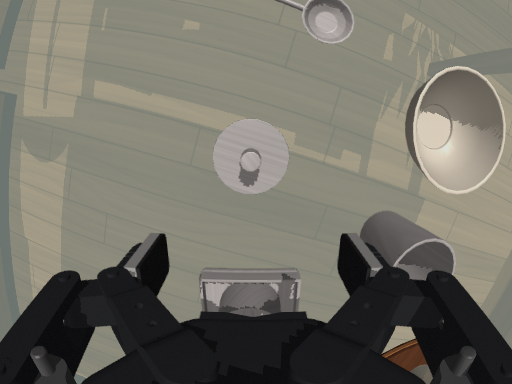

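Wrist view: the large lid's flange is centred at about (251,156), 75 px wide, with the knob top at (250,161). The tumbler is at right (380-450, 210-280), and the bowl and spoon are farther off.

```bash
python3 - <<'E'
from h import *
s=st(); R=np.array(s["tool_rot"]); 
im=cv2.imread("pics/w1.png"); g=cv2.cvtColor(im,cv2.COLOR_BGR2GRAY).astype(int); sat=im.max(2).astype(int)-im.min(2)
hsv=cv2.cvtColor(im,cv2.COLOR_BGR2HSV); print(im[140,235],im[120,200],im[161,250])
mk=((im[:,:,0].astype(int)-im[:,:,1]>-4)&(np.hypot(*(np.indices(g.shape)-np.array([156,251])[:,None,None]))<50)).astype(np.uint8)*255
mk=cv2.morphologyEx(mk,cv2.MORPH_OPEN,np.ones((3,3)))
c=max(cv2.findContours(mk,0,2)[0],key=cv2.contourArea); e=cv2.fitEllipse(cv2.convexHull(c)); print(e)
f=onz("wrist",e[0],12); k=onz("wrist",(250,161),37)
print("flange",f,"knob",k)
x,y=e[0]; print("width",onz("wrist",(x+e[1][0]/2,y),12)-onz("wrist",(x-e[1][0]/2,y),12))
for q in (f,k): print("tool delta /40",np.round(R.T@(q-s["position"])/40,3))
print("tumbler rim",onz("wrist",(427,258),95),"base",onz("wrist",(385,235),0))
E
```

```text
t1.53 pos [499.3 284.2 143. ] x [-0.285  0.958 -0.   ] z [-0.    -0.001 -1.   ] F [ 0.2  0.2 -0.2] w1.001 gf0.0
[157 160 166] [134 154 161] [161 163 170]
((250.46701049804688, 155.93624877929688), (73.73033142089844, 75.22514343261719), 89.34114074707031)
flange [489.03163127 307.42294956  12.        ] knob [489.00597215 306.75736873  37.        ]
width [66.11675969 19.67699472  0.        ]
tool delta /40 [ 0.632 -0.077  3.276]
tool delta /40 [ 0.616 -0.083  2.651]
tumbler rim [649.36663372 283.27315186  95.        ] base [659.27511733 265.76704687   0.        ]
```

```bash
python3 -m creep '{"plan":[[1,[0.315,-0.04,0.3],0],[1,[0.31,-0.04,0.5],0],[1,[0,0,0.7],0],[1,[0,0,0.7],0],[1,[0,0,0.6],0],[1,[0,0,0.35],0],[1,[0,0,0],0],[-1,[0,0,0],0]]}' 60; python3 -m creep '{"plan":[[-1,[0,0,0],0],[-1,[0,0,0],0],[-1,[0,0,0],0],[-1,[0,0,0],0],[-1,[0,0,0],0],[-1,[0,0,0],0],[-1,[0,0,0],0],[-1,[0,0,0],0]]}'
```

```text
t: 2.2
position: [489.2, 306.4, 16.6]
tool_rot: [[-0.283, 0.959, -0.001], [0.959, 0.283, -0.001], [-0.0, -0.002, -1.0]]
force: [0.1, 0.5, 1.0]
grip_width: 0.883
grip_force: 0.0
t: 2.87
position: [489.9, 307.5, 18.4]
tool_rot: [[-0.284, 0.959, 0.001], [0.959, 0.284, 0.001], [0.0, 0.001, -1.0]]
force: [-0.2, -0.2, 6.5]
grip_width: 0.185
grip_force: 58.4
```

```bash
python3 -m creep '{"plan":[[-1,[0,0,-0.3],0],[-1,[0,0,-0.8],0],[-1,[0,0,-0.9],0],[-1,[-0.3,0,-0.9],0],[-1,[-0.7,0,-0.6],0],[-1,[-0.8,0,-0.5],0],[-1,[-0.8,0,-0.4],0],[-1,[-0.8,0,-0.3],0]]}' 60; python3 -m creep '{"plan":[[-1,[-0.8,0,0],0],[-1,[-0.8,0,0],0],[-1,[-0.5,0,0],0],[-1,[-0.25,0,0],0],[-1,[0,0,0],0],[-1,[0,0,0],0],[-1,[0,0,0],0],[-1,[0,0,0],0]]}'
python3 - <<'E'
from h import *
st(); m,im=shot("wrist","w2.png"); import pickle; pickle.dump(m,open("w2.pkl","wb"))
E
```

```text
t: 3.53
position: [528.6, 175.7, 208.2]
tool_rot: [[-0.285, 0.959, 0.003], [0.959, 0.285, 0.001], [0.0, 0.003, -1.0]]
force: [0.8, 0.0, -0.5]
grip_width: 0.186
grip_force: 58.6
t: 4.2
position: [554.3, 87.8, 205.3]
tool_rot: [[-0.285, 0.958, -0.0], [0.958, 0.285, 0.0], [0.0, -0.0, -1.0]]
force: [0.1, -0.3, -0.8]
grip_width: 0.185
grip_force: 58.6
t4.20 pos [554.3  87.8 205.3] x [-0.285  0.958  0.   ] z [-0.  0. -1.] F [ 0.1 -0.3 -0.8] w0.185 gf58.6
```

View pics/w2.png

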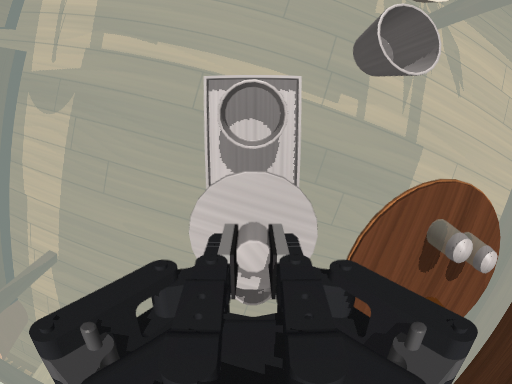

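Wrist view: the lid hangs level in the fingers (flange 190–317, front edge at row 172). The large canister's rim spans about 220–286 × 80–149, and the tray's end corners are at (205,77) and (300,77), parallel to the tool.

```bash
python3 - <<'E'
from h import *
import pickle; m=pickle.load(open("w2.pkl","rb")); s=st(); R=np.array(s["tool_rot"]); p=np.array([554.3,87.8,205.3])
im=cv2.imread("pics/w2.png"); g=cv2.cvtColor(im,cv2.COLOR_BGR2GRAY)
print(g[114,200:306].tolist()); print(g[70:185,252].tolist()); print(g[165,195:310].tolist())
T=lambda px,z: np.round(R.T@(onz("wrist",px,z,m)-p),1)
for a in [(220,114),(286,114),(252.5,80),(252.5,149)]: print("rim",a,T(a,62))
for a in [(205,77),(300,77)]: print("tray",T(a,26))
for a in [(253.5,172),(190,228),(317,228)]: print("flange",a,T(a,199))
E
```

```text
t4.25 pos [554.4  87.8 205.2] x [-0.285  0.958  0.   ] z [-0.  0. -1.] F [-0.2 -0.9 -0.4] w0.182 gf58.6
[153, 150, 148, 149, 192, 192, 183, 70, 101, 169, 190, 191, 194, 192, 195, 197, 198, 181, 173, 171, 111, 72, 67, 65, 66, 97, 114, 118, 114, 115, 117, 116, 114, 114, 111, 114, 119, 118, 115, 114, 115, 115, 115, 117, 115, 112, 110, 113, 116, 116, 117, 117, 115, 112, 110, 108, 110, 114, 116, 114, 114, 114, 116, 117, 114, 114, 115, 117, 117, 114, 115, 118, 117, 112, 116, 115, 115, 115, 114, 111, 94, 80, 80, 80, 105, 158, 184, 184, 188, 192, 194, 192, 191, 191, 194, 134, 95, 83, 136, 192, 191, 166, 157, 156, 156, 156]
[175, 174, 174, 174, 174, 192, 192, 165, 89, 177, 209, 176, 95, 74, 75, 74, 79, 112, 117, 118, 118, 118, 117, 117, 117, 117, 117, 116, 117, 117, 117, 116, 116, 116, 116, 116, 115, 116, 115, 116, 116, 115, 116, 115, 115, 115, 115, 115, 144, 179, 185, 184, 184, 185, 184, 185, 185, 185, 185, 185, 185, 184, 184, 185, 184, 185, 185, 185, 185, 184, 194, 145, 124, 123, 123, 122, 199, 188, 162, 120, 116, 116, 116, 116, 116, 115, 116, 116, 116, 116, 116, 116, 116, 115, 116, 116, 11
[... 267 characters left out ...]
117, 117, 118, 117, 117, 115, 112, 114, 118, 118, 116, 115, 115, 117, 117, 116, 115, 114, 114, 117, 117, 117, 116, 115, 116, 114, 113, 116, 115, 114, 113, 112, 113, 115, 117, 115, 114, 113, 113, 115, 123, 118, 161, 179, 184, 187, 186, 188, 187, 184, 179, 175, 175, 181, 188, 189, 184, 184, 187, 188, 186, 183, 185, 190, 188, 93, 80, 134, 183, 182, 157, 148, 148, 148, 149, 148, 148, 148, 149, 149]
rim (220, 114) [ 64.5 -32.3 143.3]
rim (286, 114) [ 64.6  30.9 143.3]
rim (252.5, 80) [ 97.2  -1.2 143.3]
rim (252.5, 149) [ 30.3  -1.2 143.3]
tray [105.4 -52.3 179.3]
tray [105.4  49.9 179.3]
flange (253.5, 172) [35.5 -0.7  6.3]
flange (190, 228) [  4.2 -35.6   6.3]
flange (317, 228) [ 4.2 34.4  6.3]
```

```bash
python3 -m creep '{"plan":[[-1,[0.4,-0.02,0],0],[-1,[0.8,0,0],0],[-1,[0.425,0,0.3],0],[-1,[0,0,0.7],0],[-1,[0,0,0.9],0],[-1,[0,0,0.75],0],[-1,[0,0,0.35],0],[-1,[0,0,0],0]]}' 60; python3 -m creep '{"plan":[[-1,[0,0,0.05],0],[-1,[0,0,0.05],0],[-1,[0,0,0.05],0],[-1,[0,0,0.05],0],[-1,[0,0,0],0],[-1,[0,0,0],0]]}'
```

```text
t: 4.92
position: [532.8, 149.0, 81.9]
tool_rot: [[-0.285, 0.958, -0.006], [0.958, 0.285, -0.001], [0.0, -0.006, -1.0]]
force: [-0.5, 0.2, 0.3]
grip_width: 0.185
grip_force: 58.7
t: 5.42
position: [535.7, 148.7, 77.8]
tool_rot: [[-0.284, 0.959, 0.001], [0.959, 0.284, 0.0], [-0.0, 0.001, -1.0]]
force: [0.7, 0.1, 0.1]
grip_width: 0.183
grip_force: 58.7
```

```bash
python3 -m creep '{"plan":[[-1,[0,0,0.05],0],[-1,[0,0,0.05],0],[-1,[0,0,0.02],0],[-1,[0,0,0],0],[-1,[0,0,0],0]]}'; python3 -c "from h import *;st()"
```

```text
t: 5.83
position: [535.4, 148.7, 72.4]
tool_rot: [[-0.284, 0.959, -0.0], [0.959, 0.284, -0.0], [-0.0, -0.0, -1.0]]
force: [-0.4, -0.2, -0.5]
grip_width: 0.184
grip_force: 58.8
t5.83 pos [535.4 148.7  72.4] x [-0.284  0.959 -0.   ] z [-0. -0. -1.] F [-0.4 -0.2 -0.5] w0.184 gf58.8
```

```bash
python3 -m creep '{"plan":[[-1,[0,0,0.04],0],[-1,[0,0,0],0],[1,[0,0,0],0],[1,[0,0,0],0],[1,[0,0,0],0],[1,[0,0,0],0],[1,[0,0,0],0],[1,[0,0,-0.1],0]]}'; python3 -m creep '{"plan":[[1,[0,0,-0.6],0],[1,[0,0,-0.9],0],[1,[0,0,-0.9],0],[1,[-0.3,-0.2,-0.6],0],[1,[-0.7,-0.4,-0.2],0],[1,[-0.71,-0.41,0],0],[1,[-0.71,-0.41,0],0],[1,[-0.71,-0.41,0],0]]}';python3 -m creep '{"plan":[[1,[-0.71,-0.41,0],0],[1,[-0.71,-0.41,0],0],[1,[-0.71,-0.41,0],0],[1,[-0.71,-0.41,0.1],0],[1,[-0.71,-0.41,0.3],0],[1,[-0.71,-0.41,0.3],0],[1,[-0.71,-0.41,0.3],0],[1,[-0.71,-0.41,0.3],0]]}'
```

```text
t: 6.5
position: [534.9, 148.5, 74.2]
tool_rot: [[-0.284, 0.959, -0.001], [0.959, 0.284, -0.0], [0.0, -0.001, -1.0]]
force: [-0.5, 1.5, -0.7]
grip_width: 0.999
grip_force: 0.0
t: 7.17
position: [500.4, 6.7, 203.5]
tool_rot: [[-0.285, 0.959, 0.001], [0.959, 0.285, -0.0], [-0.0, 0.001, -1.0]]
force: [0.9, -0.6, -0.5]
grip_width: 1.005
grip_force: 0.0
t: 7.83
position: [439.0, -248.8, 150.8]
tool_rot: [[-0.284, 0.959, 0.001], [0.959, 0.284, -0.0], [-0.0, 0.0, -1.0]]
force: [0.8, 0.6, -0.3]
grip_width: 1.003
grip_force: 0.0
```

```bash
python3 -m creep '{"plan":[[1,[-0.5,0,0.1],0],[1,[-0.5,0,0.1],0],[1,[0,0,0],0],[1,[0,0,0],0],[1,[0,0,0],0],[1,[0,0,0],0]]}'
python3 - <<'E'
from h import *
s=st(); m,im=shot("wrist","w3.png"); import pickle; pickle.dump(m,open("w3.pkl","wb"))
m2,sc=shot("side","s3.png"); cv2.imwrite("pics/s3c.png",cv2.resize(sc[130:230,210:330],None,fx=5,fy=5,interpolation=cv2.INTER_CUBIC))
E
```

```text
t: 8.33
position: [450.8, -284.8, 143.1]
tool_rot: [[-0.285, 0.959, -0.0], [0.959, 0.285, 0.0], [0.0, -0.0, -1.0]]
force: [-1.0, 0.9, -0.6]
grip_width: 0.997
grip_force: 0.0
t8.33 pos [ 450.8 -284.8  143.1] x [-0.285  0.959  0.   ] z [-0.  0. -1.] F [-1.   0.9 -0.6] w0.997 gf0.0
```

View pics/w3.png

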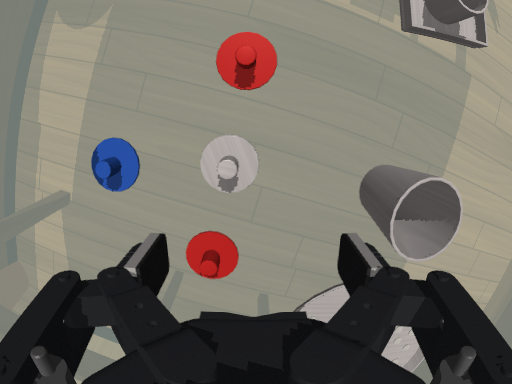

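View pics/s3c.png

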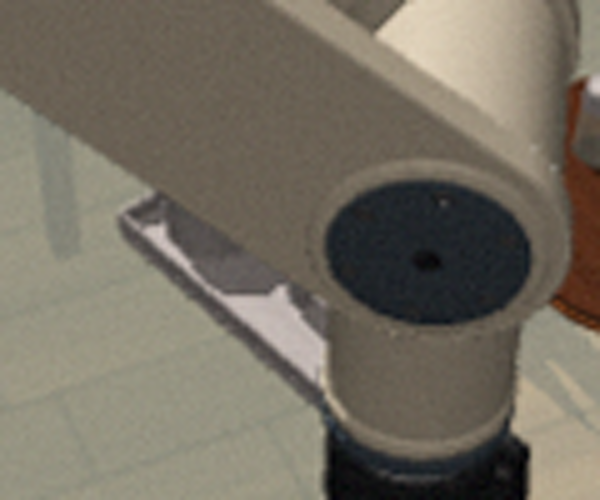

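Wrist view: the white small lid's flange is at (229,164) with its knob at (228,169). Red ones are at (247,60) and (212,255), blue at (115,165), and the tumbler is at right. The arm blocks the side crop.

```bash
python3 - <<'E'
from h import *
import pickle; m=pickle.load(open("w3.pkl","rb")); s=st(); R=np.array(s["tool_rot"]); p=np.array([450.8,-284.8,143.1])
im=cv2.imread("pics/w3.png").astype(int)
mk=((im[:,:,0]-im[:,:,1]>-4)&(np.hypot(*(np.indices(im.shape[:2])-np.array([164,229])[:,None,None]))<38)).astype(np.uint8)*255
mk=cv2.morphologyEx(mk,cv2.MORPH_OPEN,np.ones((3,3)))
c=max(cv2.findContours(mk,0,2)[0],key=cv2.contourArea); e=cv2.fitEllipse(cv2.convexHull(c)); print(e)
f=onz("wrist",e[0],12,m)
for q in (f,onz("wrist",(227.5,169),37,m),onz("wrist",(212,255),12,m),onz("wrist",(405,250),50,m)): print(np.round(q,1),np.round(R.T@(q-p)/40,3))
E
```

```text
t8.43 pos [ 450.9 -284.8  143.2] x [-0.285  0.959 -0.   ] z [ 0.  0. -1.] F [-0.   0.3  0.7] w0.998 gf0.0
((229.30368041992188, 163.23309326171875), (56.38386917114258, 57.30279541015625), 100.83500671386719)
[ 423.5 -273.6   12. ] [ 0.462 -0.575  3.277]
[ 424.  -274.2   37. ] [ 0.445 -0.566  2.652]
[ 431.3 -371.4   12. ] [-1.936 -1.084  3.277]
[ 609.  -298.3   50. ] [-1.45   3.693  2.328]
```

```bash
python3 -m creep '{"plan":[[1,[0.23,-0.29,0.3],0],[1,[0.225,-0.28,0.5],0],[1,[0,0,0.7],0],[1,[0,0,0.7],0],[1,[0,0,0.6],0],[1,[0,0,0.32],0],[1,[0,0,0],0],[-1,[0,0,0],0]]}' 60; python3 -m creep '{"plan":[[-1,[0,0,0],0],[-1,[0,0,0],0],[-1,[0,0,0],0],[-1,[0,0,0],0],[-1,[0,0,0],0],[-1,[0,0,0],0],[-1,[0,0,0],0],[-1,[0,0,0],0]]}'
```

```text
t: 9.1
position: [423.7, -274.0, 18.0]
tool_rot: [[-0.285, 0.959, -0.001], [0.959, 0.285, 0.001], [0.001, -0.001, -1.0]]
force: [0.5, 0.0, 0.2]
grip_width: 0.877
grip_force: 0.0
t: 9.77
position: [424.4, -274.9, 19.0]
tool_rot: [[-0.284, 0.959, 0.001], [0.959, 0.284, -0.001], [-0.001, 0.001, -1.0]]
force: [-0.8, 1.4, 9.7]
grip_width: 0.183
grip_force: 58.4
```

```bash
python3 -m creep '{"plan":[[-1,[0,0,-0.3],0],[-1,[0,0,-0.8],0],[-1,[0,0,-0.9],0],[-1,[0.1,0.2,-0.9],0],[-1,[0.3,0.6,-0.6],0],[-1,[0.35,0.65,-0.5],0],[-1,[0.35,0.65,-0.4],0],[-1,[0.4,0.75,-0.25],0]]}' 60; python3 -m creep '{"plan":[[-1,[0.4,0.8,0],0],[-1,[0.4,0.8,0],0],[-1,[0.4,0.7,0],0],[-1,[0.25,0.5,0],0],[-1,[0,0,0],0],[-1,[0,0,0],0],[-1,[0,0,0],0],[-1,[0,0,0],0]]}'
python3 - <<'E'
from h import *
s=st(); m,im=shot("wrist","w4.png"); import pickle; pickle.dump((m,s["position"]),open("w4.pkl","wb"))
E
```

```text
t: 10.43
position: [517.3, -184.4, 206.8]
tool_rot: [[-0.283, 0.959, 0.003], [0.959, 0.283, -0.001], [-0.002, 0.002, -1.0]]
force: [1.2, -0.2, -0.2]
grip_width: 0.18
grip_force: 58.6
t: 11.1
position: [606.2, -98.1, 204.1]
tool_rot: [[-0.283, 0.959, -0.001], [0.959, 0.283, -0.0], [0.0, -0.001, -1.0]]
force: [-0.6, 0.1, -0.6]
grip_width: 0.186
grip_force: 58.7
t11.10 pos [606.2 -98.1 204.1] x [-0.283  0.959  0.   ] z [-0.001 -0.    -1.   ] F [-0.6  0.1 -0.6] w0.186 gf58.7
```

View pics/w4.png

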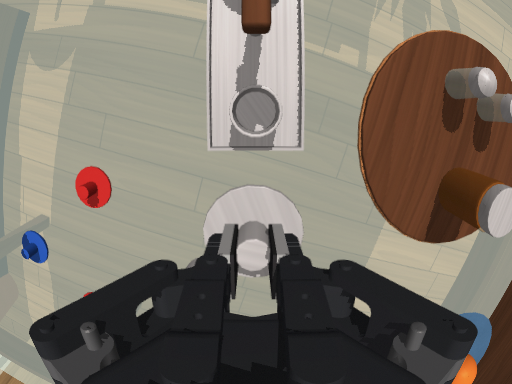

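Wrist view: the small lid is level in the fingers (front edge at row 185, width 204–302). The small canister's rim is centred near (256,112), and the tray's near corners are at (208,150) and (302,149).

```bash
python3 - <<'E'
from h import *
import pickle; m,p=pickle.load(open("w4.pkl","rb")); s=arm.state(); R=np.array(s["tool_rot"]); p=np.array(p)
im=cv2.imread("pics/w4.png"); g=cv2.cvtColor(im,cv2.COLOR_BGR2GRAY)
print("row112",g[112,222:290].tolist()); print("col256",g[80:155,258].tolist()); print("row215",g[215,196:312].tolist()); print("col253",g[178:195,253].tolist())
T=lambda px,z: np.round(R.T@(onz("wrist",px,z,m)-p),1)
for a in [(230,112),(282,112),(256,86),(256,138)]: print("rim",a,T(a,62))
for a in [(208,150),(303,150)]: print("tray",T(a,26))
z=p[2]-7
for a in [(253.5,185),(204,228),(302,228)]: print("flange",a,T(a,z))
E
```

```text
row112 [200, 195, 193, 197, 193, 201, 202, 177, 201, 197, 100, 72, 70, 80, 125, 126, 127, 124, 124, 126, 125, 123, 123, 123, 124, 125, 125, 124, 125, 123, 122, 121, 120, 120, 122, 125, 126, 126, 126, 124, 121, 120, 122, 124, 124, 122, 121, 121, 122, 124, 125, 124, 121, 110, 85, 86, 87, 135, 202, 193, 194, 199, 195, 195, 197, 200, 200, 202]
col256 [203, 204, 204, 204, 183, 138, 126, 114, 82, 80, 80, 93, 121, 125, 125, 124, 123, 123, 122, 123, 124, 124, 125, 124, 122, 121, 121, 123, 124, 125, 126, 126, 126, 125, 123, 122, 119, 119, 121, 121, 121, 121, 122, 125, 160, 201, 201, 201, 200, 199, 184, 145, 132, 130, 189, 210, 179, 139, 121, 121, 121, 122, 121, 121, 121, 121, 80, 84, 114, 116, 138, 159, 159, 159, 151]
row215 [160, 160, 160, 159, 160, 160, 160, 160, 158, 156, 144, 193, 190, 192, 192, 190, 189, 190, 190, 191, 193, 193, 193, 192, 195, 195, 194, 193, 190, 188, 185, 186, 187, 187, 186, 186, 186, 187, 188, 188, 188, 190, 191, 189, 186, 185, 185, 186, 187, 187, 188, 188, 188, 189, 190, 190, 190, 189, 187, 184, 184, 185, 187, 188, 189, 187, 185, 185, 187, 188, 188, 188, 188, 188, 188, 190, 192, 192, 193, 192, 193, 192, 192, 191, 190, 186, 185, 185, 185, 185, 184, 184, 184, 184, 184, 182, 184, 185, 186, 187, 188, 189, 192, 191, 146, 159, 160, 160, 160, 161, 161, 161, 161, 162, 161, 162]
col253 [160, 159, 159, 159, 159, 157, 144, 143, 188, 197, 188, 188, 188, 188, 188, 187, 188]
rim (230, 112) [ 66.3 -22.7 142.1]
rim (282, 112) [ 66.4  26.8 142. ]
rim (256, 86) [ 91.2   2.  142.1]
rim (256, 138) [ 41.1   2.1 142.1]
tray [ 25.2 -50.  178.1]
tray [ 25.3  54.1 178. ]
flange (253.5, 185) [28.4 -0.7  7. ]
flange (204, 228) [  4.  -27.9   7. ]
flange (302, 228) [ 4.1 26.1  7. ]
```

```bash
python3 -m creep '{"plan":[[-1,[0.4,0.06,0],0],[-1,[0.8,0,0],0],[-1,[0.47,0,0.3],0],[-1,[0,0,0.7],0],[-1,[0,0,0.9],0],[-1,[0,0,0.75],0],[-1,[0,0,0.35],0],[-1,[0,0,0],0]]}' 60; python3 -m creep '{"plan":[[-1,[0,0,0.05],0],[-1,[0,0,0.05],0],[-1,[0,0,0.05],0],[-1,[0,0,0.05],0],[-1,[0,0,0],0],[-1,[0,0,0],0]]}'
```

```text
t: 11.82
position: [587.7, -33.2, 80.9]
tool_rot: [[-0.283, 0.959, -0.005], [0.959, 0.283, 0.0], [0.002, -0.005, -1.0]]
force: [-0.0, -0.4, -0.8]
grip_width: 0.187
grip_force: 58.7
t: 12.32
position: [590.8, -32.6, 76.6]
tool_rot: [[-0.284, 0.959, 0.001], [0.959, 0.284, -0.0], [-0.0, 0.001, -1.0]]
force: [0.2, -0.2, -0.1]
grip_width: 0.184
grip_force: 58.9
```

```bash
python3 -m creep '{"plan":[[-1,[0,0,0.05],0],[-1,[0,0,0.04],0],[-1,[0,0,0],0],[-1,[0,0,0],0]]}'; python3 -m creep '{"plan":[[-1,[0,0,0.04],0],[-1,[0,0,0],0],[1,[0,0,0],0],[1,[0,0,0],0],[1,[0,0,0],0],[1,[0,0,0],0],[1,[0,0,0],0],[1,[0,0,-0.1],0]]}'; python3 -m creep '{"plan":[[1,[0,0,-0.6],0],[1,[0,0,-0.9],0],[1,[0,0,-0.9],0],[1,[0,0,-0.7],0],[1,[-0.5,0,-0.4],0],[1,[-0.5,0,0],0],[1,[0,0,0],0],[1,[0,0,0],0]]}'
python3 - <<'E'
from h import *
s=st(); m,im=shot("wrist","w5.png"); import pickle; pickle.dump((m,s["position"],s["tool_rot"]),open("w5.pkl","wb"))
m2,sc=shot("side","s5.png"); m3,sd=shot("scene","c5.png")
a=cv2.resize(sc[140:230,215:335],(400,300)); b=cv2.resize(sd[190:265,205:305],(400,300)); cv2.imwrite("pics/v5.png",np.vstack([np.hstack([a,b])]))
E
```

```text
t: 12.65
position: [590.7, -32.5, 73.0]
tool_rot: [[-0.284, 0.959, 0.001], [0.959, 0.284, 0.0], [-0.0, 0.001, -1.0]]
force: [-2.0, -0.2, 6.1]
grip_width: 0.182
grip_force: 59.7
t: 13.32
position: [589.8, -32.5, 74.1]
tool_rot: [[-0.284, 0.959, -0.002], [0.959, 0.284, 0.0], [0.001, -0.001, -1.0]]
force: [-1.0, 0.8, -0.2]
grip_width: 0.994
grip_force: 0.0
t: 13.98
position: [601.8, -71.5, 215.1]
tool_rot: [[-0.283, 0.959, 0.0], [0.959, 0.283, 0.0], [-0.0, 0.0, -1.0]]
force: [-0.5, 0.7, 0.5]
grip_width: 0.999
grip_force: 0.0
t13.98 pos [601.8 -71.5 215.1] x [-0.283  0.959 -0.   ] z [ 0.  0. -1.] F [-0.5  0.7  0.5] w0.999 gf0.0
```

View pics/w5.png

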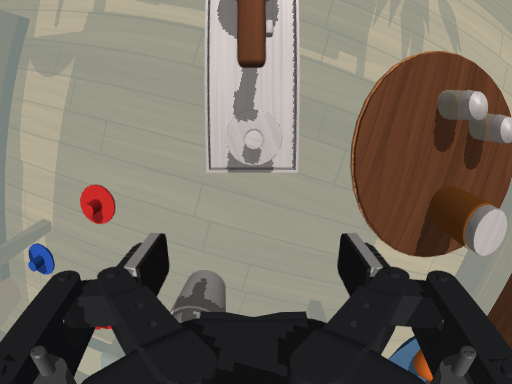

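View pics/v5.png

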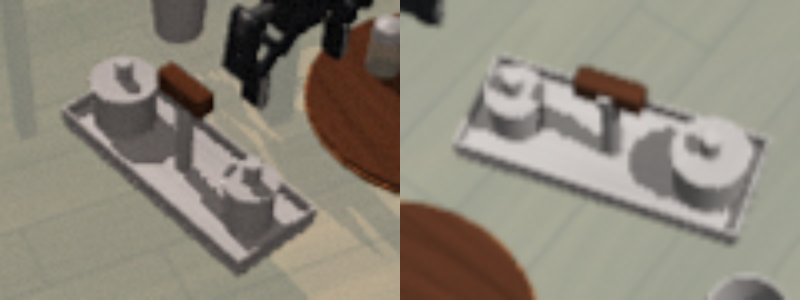

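Both lids sit flat in their canisters in all three views. In the wrist view, the grip bar spans columns about 236–267, with the button at (269,27) on its +x side.

```bash
python3 - <<'E'
from h import *
import pickle; m,p,R=pickle.load(open("w5.pkl","rb")); R=np.array(R); p=np.array(p)
im=cv2.imread("pics/w5.png"); h=cv2.cvtColor(im,cv2.COLOR_BGR2HSV)
mk=(h[:,:,1]>100)&((h[:,:,0]<20))
mk[:,:200]=0; mk[:,320:]=0; mk[80:]=0
for r in (5,15,40,50): 
    c=np.where(mk[r])[0]; a,b=c.min(),c.max(); print(r,a,b,[np.round(R.T@(onz("wrist",(x,r),130,m)-p),1)[:2] for x in (a-.5,b+.5)])
r=np.where(mk[:,251])[0].max(); print(r,np.round(R.T@(onz("wrist",(251,r),130,m)-p),1))
for n,px in (("knob",(254,140)),): print(n,np.round(onz("wrist",px,91,m),1))
t=np.array([562.9,58.0,98.5]); print(np.round(R.T@(t-p)/40,3))
E
```

```text
5 238 264 [array([152.2, -12.8]), array([152.2,   7.9])]
15 238 264 [array([143.5, -12.8]), array([143.5,   7.9])]
40 238 264 [array([122.7, -12.7]), array([122.6,   7.8])]
50 238 264 [array([114.6, -12.6]), array([114.5,   7.8])]
66 [101.8  -2.4  85.1]
knob [590.4 -32.2  91. ]
[ 3.38  -0.018  2.915]
```

```bash
python3 -m creep '{"plan":[[1,[0.6,-0.04,0],0],[1,[0.8,0,0],0],[1,[0.8,0,0],0],[1,[0.7,0,0],0],[1,[0.47,0,0.2],0],[1,[0,0,0.7],0],[1,[0,0,0.8],0],[1,[0,0,0.7],0]]}' 80; python3 -m creep '{"plan":[[1,[0,0,0.5],0],[1,[0,0,0],0],[1,[0,0,0],0],[-0.2,[0,0,0],0],[-0.2,[0,0,0],0],[-0.2,[0,0,0],0],[-0.2,[0,0,0],0]]}'; python3 -m creep '{"plan":[[-1,[0,0,0],0],[-1,[0,0,0],0],[-1,[0,0,0],0],[-1,[0,0,0],0],[-1,[0,0,0],0],[-1,[0,0,0],0]]}' 80
```

```text
t: 14.8
position: [561.2, 59.2, 117.5]
tool_rot: [[-0.286, 0.958, -0.0], [0.958, 0.286, 0.0], [0.0, -0.0, -1.0]]
force: [-0.2, 0.2, -0.6]
grip_width: 0.996
grip_force: 0.0
t: 15.38
position: [562.7, 57.9, 100.1]
tool_rot: [[-0.284, 0.959, 0.002], [0.959, 0.284, 0.0], [-0.0, 0.002, -1.0]]
force: [0.2, -0.4, 0.6]
grip_width: 0.457
grip_force: 0.0
t: 15.88
position: [562.4, 57.8, 99.9]
tool_rot: [[-0.284, 0.959, 0.001], [0.959, 0.284, 0.0], [-0.0, 0.001, -1.0]]
force: [-0.9, 0.9, 6.9]
grip_width: 0.246
grip_force: 78.6
```

```bash
python3 -m creep '{"plan":[[-1,[0,0,-0.1],0],[-1,[0,0,-0.2],0],[-1,[0,0,-0.2],0],[-1,[0,0,-0.2],0],[-1,[0,0,-0.2],0],[-1,[0,0,-0.2],0],[-1,[0,0,0],0],[-1,[0,0,0],0]]}' 80; python3 -m creep '{"plan":[[-1,[0,0,-0.2],0],[-1,[0,0,-0.2],0],[-1,[0,0,-0.2],0],[-1,[0,0,-0.2],0],[-1,[0,0,-0.2],0],[-1,[0,0,-0.15],0],[-1,[0,0,0],0],[-1,[0,0,0],0]]}'
```

```text
t: 16.55
position: [562.1, 57.9, 143.5]
tool_rot: [[-0.284, 0.959, 0.001], [0.959, 0.284, 0.0], [-0.0, 0.001, -1.0]]
force: [1.0, 0.2, -1.4]
grip_width: 0.245
grip_force: 78.7
t: 17.22
position: [561.7, 57.9, 189.3]
tool_rot: [[-0.284, 0.959, -0.0], [0.959, 0.284, 0.0], [0.0, -0.0, -1.0]]
force: [-2.0, -0.3, -1.2]
grip_width: 0.244
grip_force: 79.1
```

```bash
python3 -m creep '{"plan":[[-1,[0,0,-0.1],0],[-1,[0,0,-0.1],0],[-1,[0,0,-0.1],0],[-1,[0,0,0],0],[-1,[0,0,0],0],[-1,[0,0,0],0],[-1,[0,0,0],0]]}' 80; python3 -c "
from h import *
st();shot('side','s6.png');shot('scene','c6.png')
im=cv2.imread('pics/s6.png');h=cv2.cvtColor(im,cv2.COLOR_BGR2HSV);mk=((h[:,:,1]>100)&(h[:,:,0]<15)).astype(np.uint8)
for q,l in zip(*[cv2.connectedComponentsWithStats(mk)[i] for i in (2,3)]):
  if q[4]>20: print(q,l)
st()
K=arm.camera_model('side')
def proj(p):
  W=K['world_to_cam'];c=W[:3,:3]@p+W[:3,3];return K['K'][0,0]*c[0]/-c[2]+K['K'][0,2],-K['K'][1,1]*c[1]/-c[2]+K['K'][1,2]
print(proj(np.array([562.5,57.9,117.5])),proj(np.array([562.5,57.9,217.5])))
"
```

```text
t: 17.8
position: [561.9, 57.8, 200.7]
tool_rot: [[-0.284, 0.959, -0.0], [0.959, 0.284, -0.0], [-0.0, -0.0, -1.0]]
force: [0.3, -0.3, -3.9]
grip_width: 0.248
grip_force: 79.2
t17.80 pos [561.9  57.8 200.7] x [-0.284  0.959 -0.   ] z [-0. -0. -1.] F [ 0.3 -0.3 -3.9] w0.248 gf79.2
[     0      0    512    384 156445] [225.67121353 216.37188788]
[ 79   0  44  22 720] [98.93194444  9.05416667]
[  317     0   195   239 28323] [437.81661547  87.33781732]
[  91   17  109  123 6460] [144.87941176  68.42600619]
[244  73  10   5  26] [247.76923077  75.        ]
[169  85  19  10 107] [177.77570093  90.14953271]
[270 137  10  15  94] [274.35106383 144.5       ]
[  0 141   6  20  84] [  2.26190476 149.20238095]
[ 306  144   82   57 3077] [346.08222294 175.16607085]
[  0 167   4  37  91] [  0.95604396 182.38461538]
[425 194  28  25 537] [438.6424581  206.34078212]
[248 250  19  18 252] [256.87301587 258.30555556]
[284 305  22  22 326] [293.91411043 315.55828221]
t17.90 pos [562.   57.9 200.8] x [-0.284  0.959 -0.   ] z [-0. -0. -1.] F [ 0.7 -0.3 -5.2] w0.248 gf79.2
(np.float64(270.0991789025808), np.float64(166.87468618179773)) (np.float64(270.5939466802415), np.float64(142.8692335792521))
```

The bar shows at (274,144), where a 100 mm extended grip should be. Lifting.

```bash
python3 -m creep '{"plan":[[-1,[0,0,-0.05],0],[-1,[0,0,-0.1],0],[-1,[0,0,-0.15],0],[-1,[0,0,-0.2],0],[-1,[0,0,-0.2],0],[-1,[0,0,-0.2],0],[-1,[0,0,-0.2],0],[-1,[0,0,-0.2],0]]}' 100; python3 -m creep '{"plan":[[-1,[0,0,-0.15],0],[-1,[0,0,-0.1],0],[-1,[0,0,-0.05],0],[-1,[0,0,0],0],[-1,[0,0,0],0],[-1,[0,0,0],0],[-1,[0,0,0],0],[-1,[0,0,0],0]]}'
python3 - <<'E'
from h import *
st(); m,a=shot("side","s7.png"); shot("scene","c7.png")
K=m
def proj(p):
  W=K['world_to_cam'];c=W[:3,:3]@p+W[:3,3];return K['K'][0,0]*c[0]/-c[2]+K['K'][0,2],-K['K'][1,1]*c[1]/-c[2]+K['K'][1,2]
C=np.array([562.5,57.9,0]);ex=np.array([.959,.284,0]);ey=np.array([-.284,.959,0])
b=cv2.absdiff(cv2.imread("pics/s5.png"),a).max(2)
# tray: bright low-saturation pixels in region; nearest (-y) bottom corners expected vs lowest changed pixel
for z in (0,60): print(z,[np.round(proj(C+sx*52.5*ex+sy*137.5*ey+[0,0,z])) for sx in(-1,1) for sy in(-1,1)])
r=b[130:240,225:325]>30; ys,xs=np.where(r); print("changed rows",ys.min()+130,ys.max()+130)
g=a.astype(int); mk=((g[:,:,0]-g[:,:,1]>-3)&(g.max(2)>60)).astype(np.uint8); mk[:110]=0; mk[240:]=0; mk[:,:215]=0; mk[:,330:]=0
n,l,s,c=cv2.connectedComponentsWithStats(mk); i=1+np.argmax(s[1:,4]); ys,xs=np.where(l==i)
print(s[i], "lowest",xs[ys.argmax()],ys.max(),"left",xs.min(),ys[xs.argmin()],"right",xs.max(),ys[xs.argmax()])
E
```

```text
t: 18.57
position: [562.1, 57.9, 254.0]
tool_rot: [[-0.284, 0.959, 0.001], [0.959, 0.284, 0.0], [-0.0, 0.001, -1.0]]
force: [-0.1, -0.1, -7.4]
grip_width: 0.242
grip_force: 100.2
t: 19.23
position: [561.8, 57.9, 264.5]
tool_rot: [[-0.284, 0.959, -0.001], [0.959, 0.284, -0.0], [0.0, -0.001, -1.0]]
force: [-0.3, 0.2, -7.3]
grip_width: 0.239
grip_force: 100.2
t19.23 pos [561.8  57.9 264.5] x [-0.284  0.959  0.   ] z [-0.001 -0.    -1.   ] F [-0.3  0.2 -7.3] w0.239 gf100.2
0 [array([286., 223.]), array([233., 177.]), array([309., 207.]), array([256., 164.])]
60 [array([287., 212.]), array([232., 165.]), array([311., 195.]), array([255., 152.])]
changed rows 130 239
[234 126  50  54 610] lowest 253 179 left 234 159 right 283 169
```

```bash
python3 - <<'E'
from h import *
a=cv2.imread("pics/s7.png",0);b=cv2.imread("pics/s5.png",0)
for x in (240,262,286,298): print(x,"now",a[160:232:2,x].tolist(),"\n   before",b[160:232:2,x].tolist())
st()
E
```

```text
240 now [90, 183, 182, 118, 84, 94, 135, 141, 144, 144, 143, 141, 140, 146, 143, 144, 143, 145, 145, 144, 144, 140, 142, 142, 142, 143, 141, 141, 143, 142, 142, 138, 143, 137, 145, 141] 
   before [140, 144, 141, 144, 140, 74, 83, 92, 190, 135, 73, 104, 146, 150, 142, 147, 143, 147, 148, 145, 150, 139, 145, 147, 143, 143, 145, 142, 142, 143, 143, 143, 147, 145, 146, 145]
262 now [153, 84, 96, 91, 85, 92, 89, 90, 158, 178, 183, 181, 140, 69, 82, 137, 147, 139, 142, 143, 140, 146, 142, 140, 138, 140, 143, 134, 144, 139, 145, 146, 138, 147, 144, 144] 
   before [128, 73, 75, 70, 77, 164, 158, 107, 83, 94, 91, 93, 95, 93, 86, 183, 185, 186, 180, 82, 81, 117, 146, 148, 144, 144, 144, 137, 142, 144, 145, 143, 144, 149, 149, 143]
286 now [139, 161, 143, 163, 143, 121, 68, 124, 175, 111, 91, 90, 94, 77, 81, 80, 79, 80, 79, 118, 178, 173, 151, 75, 83, 134, 145, 142, 143, 145, 145, 142, 139, 138, 140, 141] 
   before [17, 15, 143, 171, 150, 144, 141, 146, 152, 148, 145, 148, 123, 66, 162, 157, 177, 175, 177, 174, 105, 81, 87, 80, 81, 91, 114, 177, 179, 120, 76, 98, 145, 137, 143, 142]
298 now [124, 125, 126, 125, 126, 124, 122, 125, 137, 177, 170, 163, 89, 97, 127, 146, 109, 86, 96, 74, 73, 84, 162, 160, 164, 165, 169, 168, 164, 164, 144, 136, 140, 142, 139, 143] 
   before [130, 125, 131, 129, 132, 128, 131, 130, 128, 144, 153, 148, 141, 139, 140, 146, 171, 161, 129, 149, 177, 179, 181, 115, 97, 79, 73, 104, 169, 170, 149, 134, 140, 143, 142, 146]
t19.33 pos [561.9  57.9 264.6] x [-0.284  0.959  0.   ] z [-0. -0. -1.] F [ 0.5  0.1 -8.3] w0.240 gf100.2
```

The tray edge has risen about 12 px all along its length, so it hangs level about 60 mm up. Handing in.

```bash
python3 -c "from workcell import arm; print(arm.finish_job())"
```

```text
the job is handed in; nothing more can be done
None
```

Job handed in with both lids seated, the handle drawn to its second stop, and the caddy held level about 60 mm above the table; finish returned no pass/fail result.

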